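# Hold the recessed reset button of a printer control box down with a stylus

## Task

The printer's control box has to be reset: slide the aluminium dust shutter on its top fully open, then take the reset stylus out of its stand, reach its rod down through the hole that the shutter was covering and press the recessed button all the way down. Finish while still gripping the stylus upright and holding that button down with it - do not let go or put anything down. Do not press the cut-off button in the other, uncovered hole, and leave the can, tape roll, screwdriver and cup where they are.

Things in the scene. Friction and masses are not known exactly. Their poses are not given: they have to be found in the camera images.
- box: grey control box fixed to the table, 130 mm (its x) by 220 mm (its y) by 70 mm high, flat top; origin at the centre of its underside, z up. Both button holes lie on the centre line (its x = 0): the reset hole at y = -55 mm, the cut-off hole at y = +75 mm. Two steel rails 5 mm high run along y at x = +-30 mm and guide the shutter.
- reset_hole (a point): centre of the mouth of the reset hole, level with the box top: round, 14 mm wide, through a 6 mm thick top plate with free room of at least that width under it; at the start it is hidden under the shutter. The white button's face (18 mm across) lies 28 mm below the mouth. The button travels 6 mm straight down, so its face is 34 mm below the mouth when fully down; spring force 1.5 N at first touch, 5 N fully down; it springs back when let go. Axes as the box.
- cutoff_hole (a point): centre of the mouth of the other hole, same size and depth, never covered, with the cut-off button in it, which must not be pressed. Axes as the box.
- reset_button (a joint): travel of the reset button in m: 0 up, 0.006 fully down
- cutoff_button (a joint): travel of the cut-off button in m: 0 up, 0.006 fully down
- shutter (a joint): travel of the dust shutter along the box's +y, in m: 0 shut (centred over the reset hole), 0.055 fully open at its stop. It begins 0 to 0.010 open, still covering the hole, slides with about 1.5 N and stays where it is left.
- shutter_fin (a point): centre of the upright fin on the shutter, half-way up; it moves with the shutter. The fin is 34 mm (box x) by 10 mm (box y) by 25 mm high, its foot 4 mm and its top 29 mm above the box top, so this point is 16.5 mm above the box top. The shutter plate is 52 mm (x) by 44 mm (y) by 3 mm, centred under the fin. Grip the fin across box y or push it. Axes as the box.
- stand: black stand fixed to the table: a 50 x 50 mm block, 85 mm high, on an 80 x 80 x 6 mm foot, with a vertical through-hole of 12 mm for the stylus rod in the middle of its top; origin at the centre of its underside, z up
- stylus_mid (a point): centre of the stylus handle, half-way up; at the start 111 mm above the table. The loose stylus has a white square handle 22 x 22 mm and 52 mm high, with flat sides facing its own x and y, and a round steel rod of 6 mm below it that sticks out 75 mm along the handle's axis. z points up from the tip to the handle; mass about 60 g. It begins upright in the stand, rod in the hole, the handle's foot resting on the stand's top, the tip 10 mm above the table.
- stylus_tip (a point): lower, rounded end of the stylus rod, 101 mm below stylus_mid along the stylus axis; axes as the stylus
- can_mid (a point): bystander: upright can 68 mm wide, 100 mm high, centre
- tape_mid (a point): bystander: roll of tape lying flat, 96 mm wide, 24 mm high, centre
- driver_grip (a point): bystander: black screwdriver lying on the table, 200 mm long, 26 mm thick; middle of its handle
- cup_mid (a point): bystander: small cup 60 mm wide, 55 mm high, centre
There are look-alikes about, which are no part of the job. What is meant by the part that bears stylus_mid is not green, and is the larger of those in its own colour.

How it is judged:
By the outcome, as a careful person would: the job done as asked, in the order asked, and still so for the second after the job is handed in, while the arm keeps its last pose, push and grip.
It also fails if it takes over 59 s, if anything falls off the work surface, if the arm or the gripper's body presses on something with over 40 N, if the wrist force passes 120 N, or if a joint passes its speed limit or range.

## Robot

A 7-joint arm with a two-finger parallel gripper is mounted at the origin on the work surface. World frame = base frame: x ahead of the robot, y to its left, z up, the work surface at z = 0. Lengths are in m, angles in rad, forces in N, time in s.
With the tool pointing down it reaches from about 0.425 to 0.95 m from the base axis. Payload 4.7 kg.
Tool frame: the origin (TCP) lies at the very end of the fingers, on their centre line; the grasp point (between the pads) lies 19 mm behind it; z points along the fingers, y is the direction in which the jaws open and shut (so a half turn about z gives the same grasp; the last joint's range is limited). The gripper opens to 85 mm and grips with 20 to 120 N. Pads are 22 mm wide; open, the fingers measure 114 mm over their backs; the gripper's body (76 mm by 85 mm) begins 54 mm behind the grasp point. The pads swing forward as they close: fully open they stand 13 mm farther back than shut.
Start: joints at [-1.299, 0.469, -0.049, 1.532, 0.024, 1.141, -0.082], TCP at [0.2, 0.645, 0.231] pointing down, gripper open.
Joint ranges: [-2.59, 2.59], [-0.33, 1.99], [-1.39, 1.29], [0.1, 2.45], [-1.04, 4.18], [0.21, 1.99], [-2.66, 2.66]. Speed limits (rad/s): [2.57, 2.57, 3.14, 3.14, 3.14, 3.14, 3.14].

## Interface

Orientations are given as [roll, pitch, yaw] about the fixed x, y, z axes, in that order (R = Rz(yaw) Ry(pitch) Rx(roll)).
In Python, from workcell import * gives the robot as it stands.
- The arm moves only by the tool send_rows, never from a script. Its argument "deltas" is a list of rows, each an object of numbers: "tx", "ty", "tz": the shift along the tool's x, y, z in m; "twist": the turn about the tool's z in rad; "claw": the closure, from 0 (fully open) to 1 (shut). A call has exactly 8 rows; each row is the pose to reach, as a shift and turn from the pose commanded when the call began, along the tool's axes at that moment; what a row does not reach only later rows make up. A row lasts 1/8 s, in which the tool goes at most 62.5 mm and 10.7 degrees, less where a joint would pass 70% of its speed; a pose out of reach is approached as far as the arm can. A call with a gripper value outside its range is refused whole. The fingers move at their own pace and stop on an object; "squeeze" is the grip in N (left out, the last holds). Time passes only in rows, so rows that repeat a pose let the fingers close, or fill a call up. It gives the time, the measured TCP pose, the force and the opening at its end, in the units of the state.
- sense(): the state, without advancing time (a new reading comes with each control period).
- camera(name): name is "scene" or "top"; returns a dict with "frame" (480x640x3 uint8, red, green, blue), "mtx" (3x3 intrinsics, pixels), "eye" and "attitude" of the camera in the world. Camera axes: x right, y down, z forward; pixel columns grow to the right and rows downward; lengths in m; the calibration is good to about 2 mm. A picture is of the moment at which its call begins. There is no depth.
- job_done(): hands the job in, once; it reports no verdict.
The state is a dict: "time_s": time; "qpos": joint angles; "qvel": joint speeds; "joint_efforts": joint torques, N m; "tcp_pos": TCP position; "ee_rot": TCP orientation; "force": force on the tool from outside, world axes, zero at the start; "torque": the same for the moment, N m; "gripper_width": opening from 0.0 (shut) to 1.0 (fully open).
Only numpy, scipy, OpenCV 4.12 (cv2) and the standard library are available. Lean on these libraries where they do the work, as an engineer would, in place of code of your own. Each camera call takes 0.05 s, during which the arm holds its last target.

## Working session

There is one attempt and no reset: what is moved stays moved. The work goes in short steps, Python scripts to look and compute and a tool call to move; the robot and the scene stay as the last step left them, time stands still between calls to the robot, and variables do not carry over. Pictures are saved under pics/ and viewed, and the job is handed in when it is done.

Besides the shell and the picture viewer there is one more tool, called after "Request:" by a JSON object that holds its "fn" and its "kwargs". send_rows: Moves the arm, as the interface text tells. Its arguments: {"type":"object","properties":{"deltas":{"type":"array"},"squeeze":{"type":"number"}},"required":["deltas"]}

```bash
mkdir -p pics; ls
cat > h.py <<'E'
from workcell import *
import numpy as np, cv2
def snap(n,fn):
    c=camera(n); cv2.imwrite(fn,c["frame"][:,:,::-1]); 
    np.savez(fn.replace('.png','.npz'),**{k:np.array(v) for k,v in c.items()})
    return c
E
python3 - <<'E'
from h import *
for n in("scene","top"):
    c=snap(n,f"pics/{n}0.png"); print(n,c["mtx"],c["eye"],c["attitude"])
print(sense())
E
```

```text
pics
scene [[588.47089349   0.         320.02820123]
 [  0.         588.47089349 239.19213739]
 [  0.           0.           1.        ]] [ 1.22395252 -0.61606996  0.85230764] [-2.26992113 -0.01452766  0.72663047]
top [[487.99569104   0.         320.3583067 ]
 [  0.         487.99569104 244.27849211]
 [  0.           0.           1.        ]] [0.47263028 0.07393586 1.1484518 ] [-2.96208222e+00 -2.04541098e-03 -1.56622876e+00]
{'time_s': 0.1, 'qpos': array([-1.29890673,  0.46937063, -0.04864305,  1.53354153,  0.02410078,
        1.14095778, -0.0822941 ]), 'qvel': array([-0.00030417, -0.00165881,  0.00140831, -0.00393828,  0.00051623,
       -0.00335928,  0.00104365]), 'joint_efforts': array([ 8.06400803e-04, -5.11513460e+01, -4.69834276e-02, -2.38389158e+01,
        1.07973031e-02,  4.36952454e-03, -2.52260847e-06]), 'tcp_pos': array([0.19979541, 0.64423292, 0.2303738 ]), 'ee_rot': array([-3.13990118e+00,  3.46280971e-05,  2.84088051e+00]), 'force': array([-0.03939184, -0.26516524, -0.06070067]), 'torque': array([-0.00253093,  0.0356703 , -0.01415898]), 'gripper_width': 1.003676386702189}
```

View pics/scene0.png

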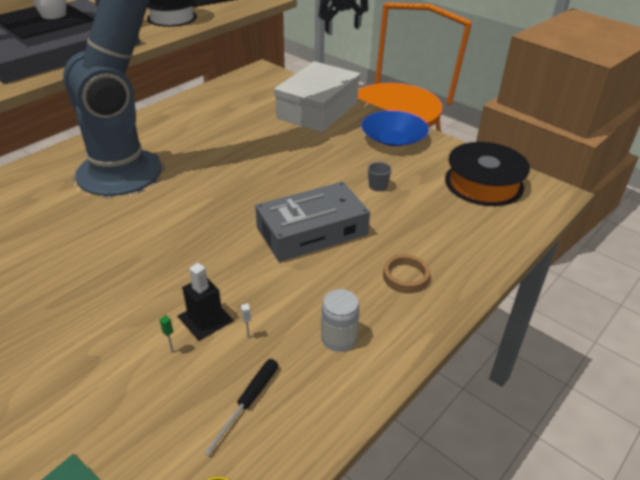

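View pics/top0.png

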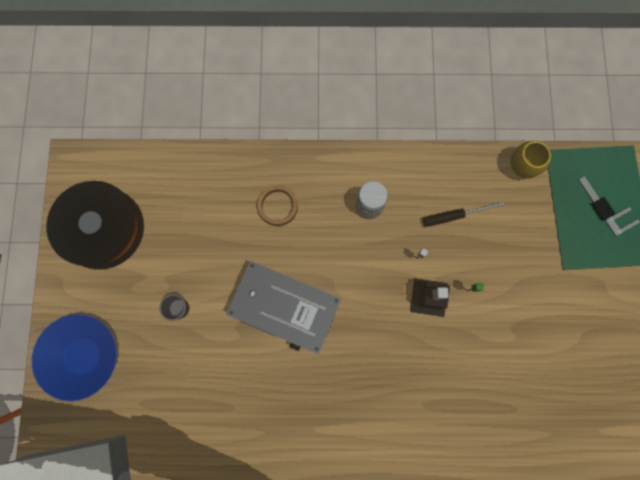

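The scene picture shows the white stylus in the black stand at (199,275), a loose small white look-alike at (246,313) and a green one at (167,326). In the top picture these are at (442,293), (423,253) and (479,287). My choice is the larger white one, in the stand. The box has its shutter at top (305,315) and its open cut-off hole at top (253,294). I'll check both in crops.

Run:
```python
import cv2,numpy as np
a=cv2.imread('pics/scene0.png');b=cv2.imread('pics/top0.png')
r=lambda im,x,y,w,h,s:cv2.resize(im[y:y+h,x:x+w],None,fx=s,fy=s,interpolation=cv2.INTER_CUBIC)
cv2.imwrite('pics/c1.png',r(b,215,250,140,110,5.5))
cv2.imwrite('pics/c2.png',np.hstack([r(b,400,235,100,90,4),r(a,150,255,100,90,4)]))
cv2.imwrite('pics/c3.png',r(a,245,175,135,90,5.9))
```

```text
(no output)
```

View pics/c1.png

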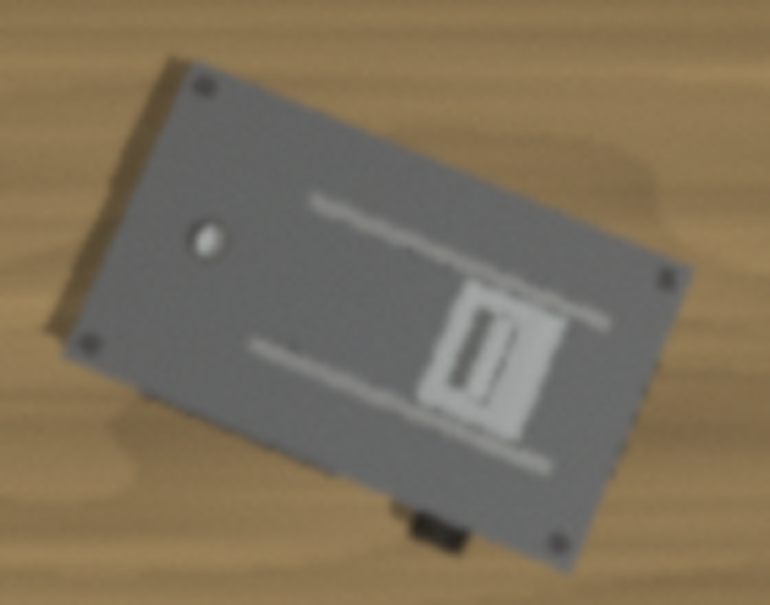

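View pics/c2.png

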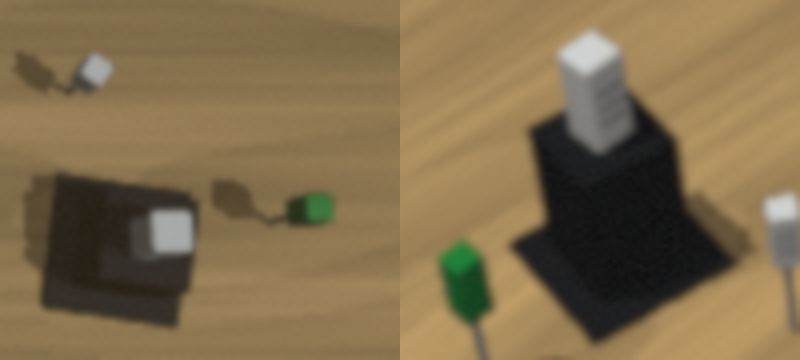

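View pics/c3.png

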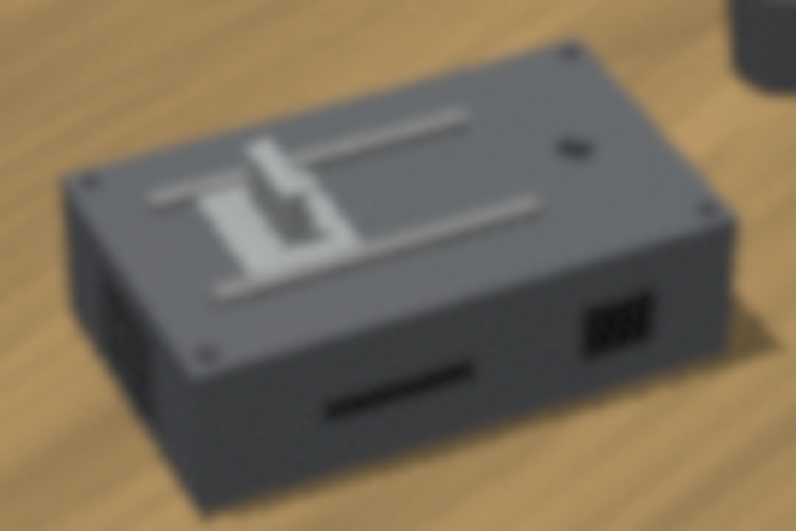

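```bash
cat >> h.py <<'E'
from scipy.spatial.transform import Rotation as Ro
def load(fn):
    return dict(np.load(fn))
def ray(c,uv):
    d=Ro.from_euler('xyz',c["attitude"]).apply(np.linalg.solve(c["mtx"],[uv[0],uv[1],1])); return c["eye"],d
def onz(c,uv,z):
    e,d=ray(c,uv); return e+d*(z-e[2])/d[2]
def tri(cs,uvs):
    A=np.zeros((3,3));b=np.zeros(3)
    for c,uv in zip(cs,uvs):
        e,d=ray(c,uv);d=d/np.linalg.norm(d);P=np.eye(3)-np.outer(d,d);A+=P;b+=P@e
    return np.linalg.solve(A,b)
def proj(c,p):
    q=c["mtx"]@Ro.from_euler('xyz',c["attitude"]).inv().apply(np.asarray(p)-c["eye"]); return q[:2]/q[2]
E
python3 - <<'E'
from h import *
T=load('pics/top0.npz');S=load('pics/scene0.npz')
np.set_printoptions(precision=4,suppress=True)
t=lambda u,v:((u+.5)/5.5-.5+215,(v+.5)/5.5-.5+250)
s=lambda u,v:((u+.5)/5.9-.5+245,(v+.5)/5.9-.5+175)
# order: (-x,-y),( +x,-y),(+x,+y),(-x,+y)
ct=[t(572,570),t(690,268),t(185,62),t(65,352)]
cs=[s(62,182),s(200,380),s(737,218),s(580,40)]
print(t(205,238))
L=np.array([[-65,-110],[65,-110],[65,110],[-65,110]])/1000
for nm,c,p in(('top',T,ct),('scene',S,cs)):
    W=np.array([onz(c,q,.07)[:2] for q in p]); print(nm,W)
    m=W.mean(0);H=L.T@(W-m);yaw=np.arctan2(H[0,1]-H[1,0],H[0,0]+H[1,1]);R=np.array([[np.cos(yaw),-np.sin(yaw)],[np.sin(yaw),np.cos(yaw)]])
    print('centre',m,'yaw',yaw,'res',(W-m)-(L@R.T))
    print('reset',m+R@[0,-.055],'cut',m+R@[0,.075])
print('cut seen',onz(T,t(205,238),.07),onz(S,s(576,149),.07))
for p,q in zip(ct,cs): print(tri([T,S],[p,q]))
# fin top centre z=.099
f1=onz(T,t(497,365),.099);f2=onz(S,s(282,168),.099);print('fin',f1,f2)
# stylus top z=.137
t2=lambda u,v:((u+.5)/4-.5+400,(v+.5)/4-.5+235);s2=lambda u,v:((u-400+.5)/4-.5+150,(v+.5)/4-.5+255)
a=t2(172,231);b=s2(589,55);print('sty',onz(T,a,.137),onz(S,b,.137),tri([T,S],[a,b]))
k=[t2(150,210),t2(192,210),t2(194,252),t2(153,254)]
print(np.array([onz(T,q,.137) for q in k]))
k=[s2(590,32),s2(622,50),s2(588,76),s2(557,56)]
print(np.array([onz(S,q,.137) for q in k]))
f=[t2(57,174),t2(200,196),t2(177,327),t2(41,303)]
print(np.array([onz(T,q,.006) for q in f]))
E
```

```text
(251.86363636363637, 292.8636363636364)
top [[0.4293 0.0753]
 [0.5476 0.0287]
 [0.6299 0.2334]
 [0.5131 0.2776]]
centre [0.53   0.1538] yaw -0.3827869065118118 res [[ 0.0007 -0.0007]
 [-0.0016  0.0013]
 [-0.0015  0.0019]
 [ 0.0024 -0.0025]]
reset [0.5095 0.1027] cut [0.558  0.2233]
scene [[0.4315 0.0764]
 [0.5507 0.0294]
 [0.6315 0.2309]
 [0.5139 0.2805]]
centre [0.5319 0.1543] yaw -0.38368992068282826 res [[ 0.0011 -0.0002]
 [-0.0003  0.0014]
 [-0.0019 -0.0011]
 [ 0.0011 -0.0001]]
reset [0.5113 0.1033] cut [0.56   0.2239]
cut seen [0.5587 0.2232 0.07  ] [0.5597 0.2234 0.07  ]
[0.43   0.0762 0.0694]
[0.5486 0.0296 0.0686]
[0.63   0.2335 0.0678]
[0.514  0.2783 0.071 ]
fin [0.5078 0.1047 0.099 ] [0.5133 0.1107 0.099 ]
sty [ 0.5562 -0.1809  0.137 ] [ 0.559  -0.1816  0.137 ] [ 0.5568 -0.1809  0.1352]
[[ 0.567  -0.1699  0.137 ]
 [ 0.5671 -0.1917  0.137 ]
 [ 0.5454 -0.1919  0.137 ]
 [ 0.5443 -0.1706  0.137 ]]
[[ 0.5475 -0.1716  0.137 ]
 [ 0.5672 -0.1696  0.137 ]
 [ 0.5693 -0.1905  0.137 ]
 [ 0.5491 -0.1915  0.137 ]]
[[ 0.6002 -0.1477  0.006 ]
 [ 0.5876 -0.2312  0.006 ]
 [ 0.5115 -0.2146  0.006 ]
 [ 0.5249 -0.1361  0.006 ]]
```

```bash
cat >> h.py <<'E'
def delta(p,yaw=None):
    s=sense(); R=Ro.from_euler('xyz',s["ee_rot"])
    d=R.inv().apply(np.asarray(p)-s["tcp_pos"])
    tw=None
    if yaw is not None:
        tw=s["ee_rot"][2]-yaw; tw=(tw+np.pi)%(2*np.pi)-np.pi
    print('t',s["time_s"],'pos',s["tcp_pos"].round(4),'rot',s["ee_rot"].round(4),'F',s["force"].round(2),'w',round(s["gripper_width"],3))
    print('delta',d.round(4),'twist',tw)
E
python3 -c "
from h import *
delta([.5125,.108,.16],np.pi-.383)"
```

```text
t 0.1 pos [0.1998 0.6442 0.2304] rot [-3.1399  0.      2.8409] F [-0.04 -0.27 -0.06] w 1.004
delta [-0.4575 -0.4194  0.0711] twist 0.08228785465744082
```

Request:
{"fn": "send_rows", "kwargs": {"deltas": [{"tx": -0.02,"ty": -0.018,"tz": 0,"twist": 0.01,"claw": 0},{"tx": -0.06,"ty": -0.055,"tz": 0,"twist": 0.02,"claw": 0},{"tx": -0.1,"ty": -0.092,"tz": 0,"twist": 0.03,"claw": 0},{"tx": -0.14,"ty": -0.128,"tz": 0,"twist": 0.04,"claw": 0},{"tx": -0.18,"ty": -0.165,"tz": 0,"twist": 0.05,"claw": 0},{"tx": -0.22,"ty": -0.202,"tz": 0,"twist": 0.06,"claw": 0},{"tx": -0.26,"ty": -0.238,"tz": 0,"twist": 0.07,"claw": 0},{"tx": -0.3,"ty": -0.275,"tz": 0,"twist": 0.082,"claw": 0}], "squeeze": 25}}

```text
time_s: 1.1
tcp_pos: [0.4056, 0.2915, 0.2312]
ee_rot: [-3.142, -0.0, 2.759]
force: [1.5, 0.3, 0.3]
gripper_width: 1.003
```

```bash
python3 -c "
from h import *
delta([.5125,.108,.13],np.pi-.383)"
```

```text
t 1.1 pos [0.4056 0.2915 0.2312] rot [-3.1416e+00 -1.0000e-04  2.7585e+00] F [1.5  0.29 0.28] w 1.003
delta [-0.1678 -0.1302  0.1011] twist -5.2738356110637596e-05
```

Request:
{"fn": "send_rows", "kwargs": {"deltas": [{"tx": -0.04,"ty": -0.031,"tz": 0,"twist": 0,"claw": 0},{"tx": -0.08,"ty": -0.062,"tz": 0,"twist": 0,"claw": 0},{"tx": -0.12,"ty": -0.093,"tz": 0,"twist": 0,"claw": 0},{"tx": -0.15,"ty": -0.116,"tz": 0.02,"twist": 0,"claw": 0},{"tx": -0.163,"ty": -0.127,"tz": 0.05,"twist": 0,"claw": 0},{"tx": -0.168,"ty": -0.13,"tz": 0.08,"twist": 0,"claw": 0},{"tx": -0.168,"ty": -0.13,"tz": 0.1,"twist": 0,"claw": 0},{"tx": -0.168,"ty": -0.13,"tz": 0.1,"twist": 0,"claw": 0}]}}

```text
time_s: 2.1
tcp_pos: [0.5109, 0.1094, 0.1297]
ee_rot: [-3.139, -0.003, 2.759]
force: [0.4, 0.1, 0.5]
gripper_width: 1.002
```

```bash
python3 -c "
from h import *
delta([.5125,.108,.08],np.pi-.383)
a=snap('scene','pics/s1.png')['frame'][:,:,::-1];b=snap('top','pics/t1.png')['frame'][:,:,::-1]
r=lambda im,x,y,w,h,s:cv2.resize(im[y:y+h,x:x+w],None,fx=s,fy=s,interpolation=cv2.INTER_CUBIC)
cv2.imwrite('pics/c4.png',np.hstack([r(a,230,120,160,160,2.5),r(b,215,210,160,160,2.5)]))
"
```

```text
t 2.1 pos [0.5109 0.1094 0.1297] rot [-3.1389 -0.0033  2.7586] F [0.37 0.1  0.45] w 1.002
delta [-0.0022 -0.0006  0.0497] twist 3.072416608107531e-05
```

View pics/c4.png

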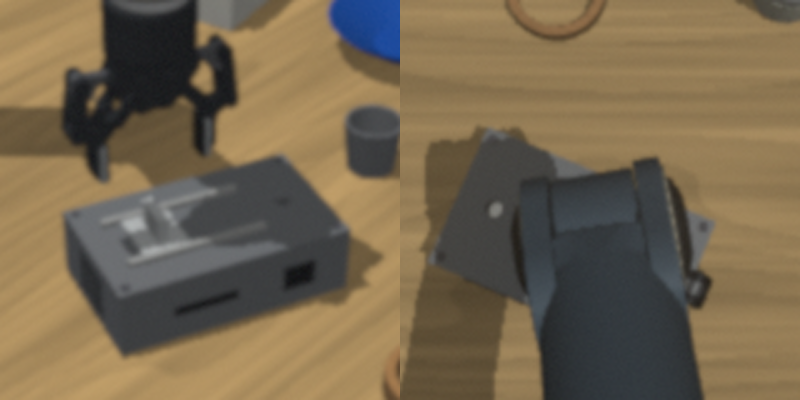

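The open jaws straddle the fin (left panel, fin at about (155,215), fingers at (97,160) and (207,140)). Next I descend and grip.

Request:
{"fn": "send_rows", "kwargs": {"deltas": [{"tx": 0,"ty": 0,"tz": 0.01,"twist": 0,"claw": 0},{"tx": 0,"ty": 0,"tz": 0.025,"twist": 0,"claw": 0},{"tx": 0,"ty": 0,"tz": 0.04,"twist": 0,"claw": 0},{"tx": 0,"ty": 0,"tz": 0.048,"twist": 0,"claw": 0},{"tx": 0,"ty": 0,"tz": 0.048,"twist": 0,"claw": 0.3},{"tx": 0,"ty": 0,"tz": 0.048,"twist": 0,"claw": 0.6},{"tx": 0,"ty": 0,"tz": 0.048,"twist": 0,"claw": 0.8},{"tx": 0,"ty": 0,"tz": 0.048,"twist": 0,"claw": 1}]}}

```text
time_s: 3.2
tcp_pos: [0.5125, 0.1099, 0.0836]
ee_rot: [3.141, 0.001, 2.759]
force: [0.8, -0.4, -0.1]
gripper_width: 0.144
```

Request:
{"fn": "send_rows", "kwargs": {"deltas": [{"tx": 0,"ty": 0,"tz": 0,"twist": 0,"claw": 1},{"tx": 0,"ty": 0,"tz": 0,"twist": 0,"claw": 1},{"tx": 0,"ty": 0,"tz": 0,"twist": 0,"claw": 1},{"tx": 0,"ty": 0,"tz": 0,"twist": 0,"claw": 1},{"tx": 0,"ty": 0,"tz": 0,"twist": 0,"claw": 1},{"tx": 0,"ty": 0,"tz": 0,"twist": 0,"claw": 1},{"tx": 0,"ty": 0,"tz": 0,"twist": 0,"claw": 1},{"tx": 0,"ty": 0,"tz": 0,"twist": 0,"claw": 1}]}}

```text
time_s: 4.2
tcp_pos: [0.5125, 0.1099, 0.0837]
ee_rot: [3.141, 0.0, 2.759]
force: [-1.6, 0.7, 5.7]
gripper_width: 0.11
```

```bash
python3 -c "
from h import *
s=sense();d=np.array([.374,.927]);o=np.array([.531,.154])
print('along box y',(s['tcp_pos'][:2]-o)@d, 'x',(s['tcp_pos'][:2]-o)@[.927,-.374])
delta([.531,.154,.08])
a=snap('scene','pics/s2.png')['frame'][:,:,::-1]
cv2.imwrite('pics/c5.png',cv2.resize(a[120:280,230:390],None,fx=4,fy=4,interpolation=cv2.INTER_CUBIC)[:600])
"
```

```text
along box y -0.04774543939211217 x -0.0006466055910852651
t 4.2 pos [0.5125 0.1099 0.0837] rot [3.1411e+00 3.0000e-04 2.7586e+00] F [-1.58  0.7   5.74] w 0.11
delta [-0.0007  0.0478  0.0037] twist None
```

View pics/c5.png

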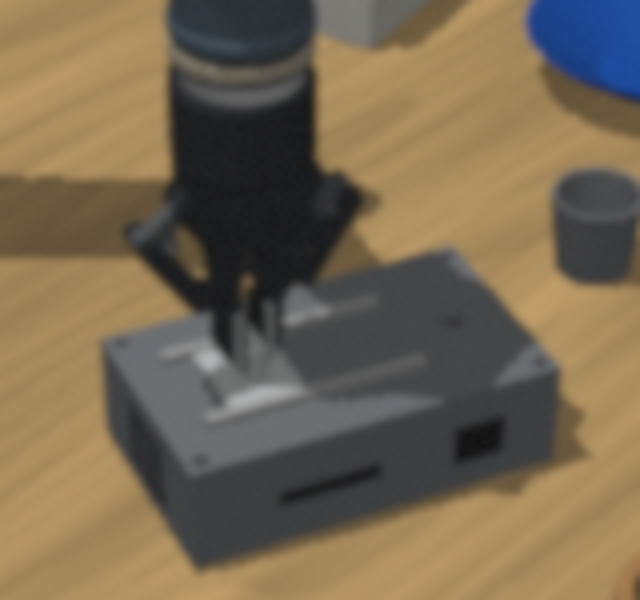

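The fin is gripped (opening 9.4 mm, shutter about 7 mm open). Now I slide it +y.

Request:
{"fn": "send_rows", "kwargs": {"deltas": [{"tx": 0,"ty": 0.006,"tz": -0.001,"twist": 0,"claw": 1},{"tx": 0,"ty": 0.014,"tz": -0.001,"twist": 0,"claw": 1},{"tx": 0,"ty": 0.022,"tz": -0.001,"twist": 0,"claw": 1},{"tx": 0,"ty": 0.03,"tz": -0.001,"twist": 0,"claw": 1},{"tx": 0,"ty": 0.037,"tz": -0.001,"twist": 0,"claw": 1},{"tx": 0,"ty": 0.043,"tz": -0.001,"twist": 0,"claw": 1},{"tx": 0,"ty": 0.048,"tz": -0.001,"twist": 0,"claw": 1},{"tx": 0,"ty": 0.05,"tz": -0.001,"twist": 0,"claw": 1}]}}

```text
time_s: 5.25
tcp_pos: [0.5311, 0.1553, 0.0838]
ee_rot: [-3.14, 0.0, 2.759]
force: [3.0, -7.9, -5.6]
gripper_width: 0.11
```

```bash
python3 -c "
from h import *
s=sense();d=np.array([.374,.927]);o=np.array([.531,.154])
print('along box y',(s['tcp_pos'][:2]-o)@d,'Fy',s['force'][:2]@d)
delta([.531,.154,.08])
"
```

```text
along box y 0.001279160554545904 Fy -6.204665059467897
t 5.25 pos [0.5311 0.1553 0.0838] rot [-3.1396e+00  3.0000e-04  2.7587e+00] F [ 3.02 -7.91 -5.63] w 0.11
delta [-0.0004 -0.0013  0.0038] twist None
```

Request:
{"fn": "send_rows", "kwargs": {"deltas": [{"tx": 0,"ty": 0.001,"tz": 0,"twist": 0,"claw": 1},{"tx": 0,"ty": 0.002,"tz": 0,"twist": 0,"claw": 1},{"tx": 0,"ty": 0.003,"tz": 0,"twist": 0,"claw": 1},{"tx": 0,"ty": 0.004,"tz": 0,"twist": 0,"claw": 1},{"tx": 0,"ty": 0.004,"tz": 0,"twist": 0,"claw": 1},{"tx": 0,"ty": 0.004,"tz": 0,"twist": 0,"claw": 1},{"tx": 0,"ty": 0.004,"tz": 0,"twist": 0,"claw": 1},{"tx": 0,"ty": 0.004,"tz": 0,"twist": 0,"claw": 1}]}}

```text
time_s: 6.25
tcp_pos: [0.5312, 0.1554, 0.0838]
ee_rot: [-3.135, -0.002, 2.756]
force: [0.1, -11.0, -2.7]
gripper_width: 0.107
```

```bash
python3 -c "
from h import *
s=sense();d=np.array([.374,.927]);o=np.array([.531,.154])
print('along box y',(s['tcp_pos'][:2]-o)@d,'Fy',s['force'][:2]@d)
delta([.531,.154,.08])
"
```

```text
along box y 0.0013752322445333227 Fy -10.130041271481478
t 6.25 pos [0.5312 0.1554 0.0838] rot [-3.1346e+00 -1.7000e-03  2.7564e+00] F [  0.14 -10.99  -2.66] w 0.107
delta [-0.0003 -0.0013  0.0038] twist None
```

The shutter has stopped: the extra 4 mm commanded moved it only 0.1 mm, with the force up to 10 N. I'll ease off, open and lift.

Request:
{"fn": "send_rows", "kwargs": {"deltas": [{"tx": 0,"ty": -0.002,"tz": 0,"twist": 0,"claw": 1},{"tx": 0,"ty": -0.003,"tz": 0,"twist": 0,"claw": 0.9},{"tx": 0,"ty": -0.003,"tz": 0,"twist": 0,"claw": 0.5},{"tx": 0,"ty": -0.003,"tz": 0,"twist": 0,"claw": 0.2},{"tx": 0,"ty": -0.003,"tz": 0,"twist": 0,"claw": 0},{"tx": 0,"ty": -0.003,"tz": -0.01,"twist": 0,"claw": 0},{"tx": 0,"ty": -0.003,"tz": -0.05,"twist": 0,"claw": 0},{"tx": 0,"ty": -0.003,"tz": -0.1,"twist": 0,"claw": 0}]}}

```text
time_s: 7.25
tcp_pos: [0.5307, 0.1571, 0.1853]
ee_rot: [-3.14, -0.001, 2.759]
force: [0.5, 0.4, -0.6]
gripper_width: 1.004
```

```bash
python3 -c "
from h import *
delta([.557,-.181,.19],np.pi+.03)
delta([.557,-.181,.19],np.pi/2+.03)
print(sense()['qpos'])
"
```

```text
t 7.25 pos [0.5307 0.1571 0.1853] rot [-3.1404e+00 -1.4000e-03  2.7590e+00] F [ 0.5   0.41 -0.55] w 1.004
delta [-0.1507 -0.3039 -0.0045] twist -0.41258091244230366
t 7.25 pos [0.5307 0.1571 0.1853] rot [-3.1404e+00 -1.4000e-03  2.7590e+00] F [ 0.5   0.41 -0.55] w 1.004
delta [-0.1507 -0.3039 -0.0045] twist 1.1582154143525925
[-0.56345466  0.32058642  0.24842488  1.88770598 -0.09566432  0.94652649
  0.9171784 ]
```

```bash
python3 -c "
from h import *
T=load('pics/top0.npz');S=load('pics/scene0.npz')
t2=lambda u,v:((u+.5)/4-.5+400,(v+.5)/4-.5+235);s2=lambda u,v:((u-400+.5)/4-.5+150,(v+.5)/4-.5+255)
print('green',tri([T,S],[t2(320,207),s2(462,256)]));print('white',tri([T,S],[t2(97,69),s2(780,205)]))
b=snap('top','pics/t3.png')['frame'][:,:,::-1];a=snap('scene','pics/s3.png')['frame'][:,:,::-1]
r=lambda im,x,y,w,h,s:cv2.resize(im[y:y+h,x:x+w],None,fx=s,fy=s,interpolation=cv2.INTER_CUBIC)
cv2.imwrite('pics/c6.png',np.hstack([r(a,230,120,160,160,2.5),r(b,215,210,160,160,2.5)]))
"
```

```text
green [ 0.57418906 -0.27243025  0.09068877]
white [ 0.64980347 -0.15585694  0.08541256]
```

View pics/c6.png

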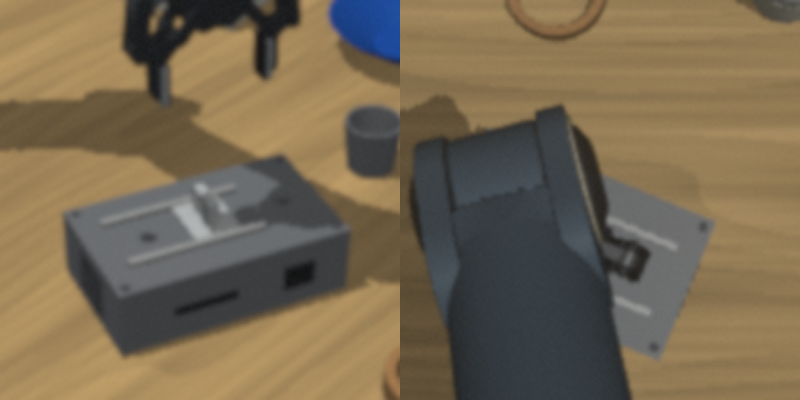

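The shutter is open and the dark reset hole is now visible at scene crop (148,237). I'll move above the stylus with the jaws along world y.

Request:
{"fn": "send_rows", "kwargs": {"deltas": [{"tx": -0.01,"ty": -0.02,"tz": -0.005,"twist": -0.06,"claw": 0},{"tx": -0.03,"ty": -0.06,"tz": -0.005,"twist": -0.14,"claw": 0},{"tx": -0.053,"ty": -0.106,"tz": -0.005,"twist": -0.22,"claw": 0},{"tx": -0.076,"ty": -0.153,"tz": -0.005,"twist": -0.3,"claw": 0},{"tx": -0.1,"ty": -0.2,"tz": -0.005,"twist": -0.36,"claw": 0},{"tx": -0.123,"ty": -0.247,"tz": -0.005,"twist": -0.41,"claw": 0},{"tx": -0.143,"ty": -0.288,"tz": -0.005,"twist": -0.41,"claw": 0},{"tx": -0.15,"ty": -0.304,"tz": -0.005,"twist": -0.41,"claw": 0}]}}

```text
time_s: 8.35
tcp_pos: [0.5564, -0.1842, 0.1895]
ee_rot: [-3.141, 0.0, -3.119]
force: [-0.7, -0.1, -0.0]
gripper_width: 0.997
```

```bash
python3 -c "
from h import *
delta([.557,-.181,.098],np.pi+.03)
T=snap('top','pics/t4.png');a=snap('scene','pics/s4.png')['frame'][:,:,::-1];b=T['frame'][:,:,::-1]
r=lambda im,x,y,w,h,s:cv2.resize(im[y:y+h,x:x+w],None,fx=s,fy=s,interpolation=cv2.INTER_CUBIC)
cv2.imwrite('pics/c7.png',np.hstack([r(b,255,270,80,80,5),r(a,245,175,80,80,5)]))
cv2.imwrite('pics/c8.png',np.hstack([r(a,130,180,130,160,3),r(b,380,210,130,160,3)]))
"
```

```text
t 8.35 pos [ 0.5564 -0.1842  0.1895] rot [-3.1406e+00  1.0000e-04 -3.1190e+00] F [-0.69 -0.12 -0.03] w 0.997
delta [-0.0007  0.0033  0.0915] twist -0.007390095831054211
```

View pics/c7.png

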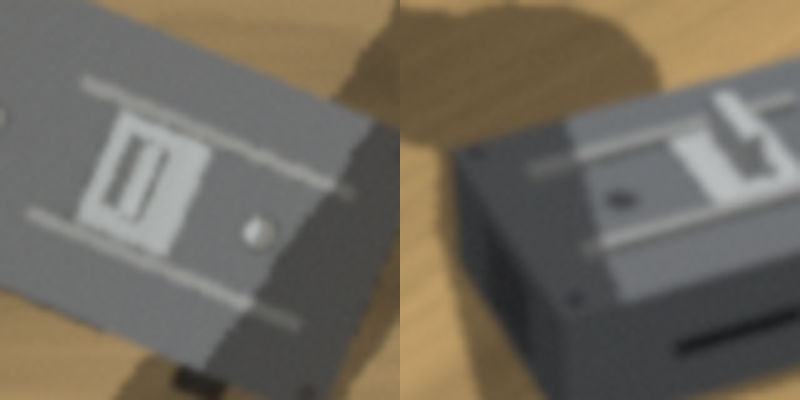

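View pics/c8.png

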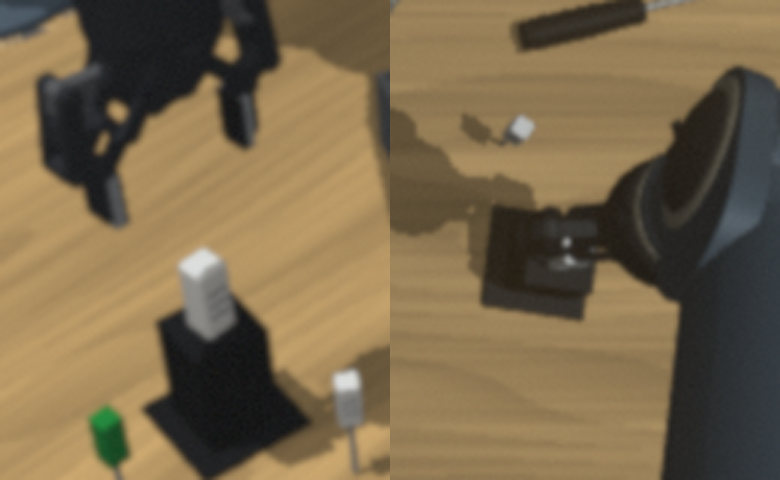

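```bash
python3 -c "
from h import *
T=load('pics/t4.npz');S=load('pics/s4.npz')
p=((258.5)/5-.5+255,(233.5)/5-.5+270);q=((222.5)/5-.5+245,199.5/5-.5+175)
print(p,q,onz(T,p,.07),onz(S,q,.07),tri([T,S],[p,q]))"
```

```text
(306.2, 316.2) (289.0, 214.4) [0.50829526 0.10286347 0.07      ] [0.5090385  0.10387424 0.07      ] [0.50871963 0.10331377 0.07009157]
```

Request:
{"fn": "send_rows", "kwargs": {"deltas": [{"tx": 0,"ty": 0.003,"tz": 0.01,"twist": 0,"claw": 0},{"tx": 0,"ty": 0.003,"tz": 0.03,"twist": 0,"claw": 0},{"tx": 0,"ty": 0.003,"tz": 0.05,"twist": 0,"claw": 0},{"tx": 0,"ty": 0.003,"tz": 0.07,"twist": 0,"claw": 0},{"tx": 0,"ty": 0.003,"tz": 0.085,"twist": 0,"claw": 0},{"tx": 0,"ty": 0.003,"tz": 0.091,"twist": 0,"claw": 0},{"tx": 0,"ty": 0.003,"tz": 0.091,"twist": 0,"claw": 0.2},{"tx": 0,"ty": 0.003,"tz": 0.091,"twist": 0,"claw": 0.4}], "squeeze": 40}}

```text
time_s: 9.45
tcp_pos: [0.5574, -0.1779, 0.0989]
ee_rot: [-3.141, 0.001, -3.114]
force: [-0.2, 0.4, 0.5]
gripper_width: 0.611
```

```bash
python3 -c "
from h import *
delta([.557,-.181,.098],np.pi+.03)
a=snap('scene','pics/s5.png')['frame'][:,:,::-1]
cv2.imwrite('pics/c9.png',cv2.resize(a[200:350,130:270],None,fx=4,fy=4,interpolation=cv2.INTER_CUBIC))
"
```

```text
t 9.45 pos [ 0.5574 -0.1779  0.0989] rot [-3.1414e+00  1.3000e-03 -3.1143e+00] F [-0.15  0.37  0.54] w 0.611
delta [ 0.0005 -0.0031  0.0009] twist -0.0026961330517556448
```

View pics/c9.png

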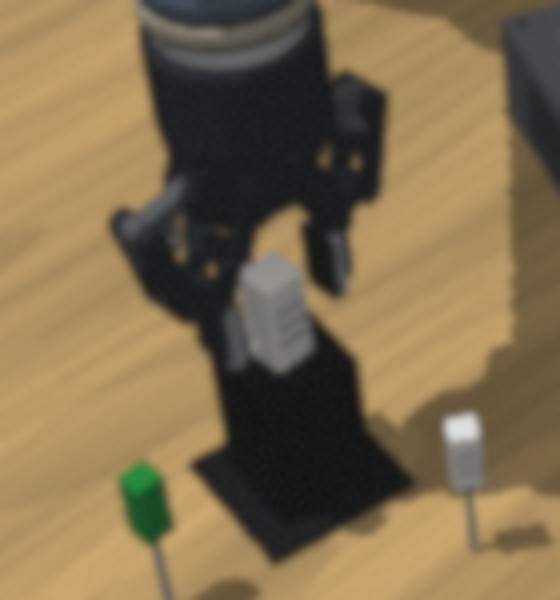

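The white handle stands between the jaws, about 3 mm off centre. I'll centre and close.

Request:
{"fn": "send_rows", "kwargs": {"deltas": [{"tx": 0,"ty": -0.003,"tz": 0,"twist": 0,"claw": 0.4},{"tx": 0,"ty": -0.003,"tz": 0,"twist": 0,"claw": 0.5},{"tx": 0,"ty": -0.003,"tz": 0,"twist": 0,"claw": 0.6},{"tx": 0,"ty": -0.003,"tz": 0,"twist": 0,"claw": 0.7},{"tx": 0,"ty": -0.003,"tz": 0,"twist": 0,"claw": 0.8},{"tx": 0,"ty": -0.003,"tz": 0,"twist": 0,"claw": 1},{"tx": 0,"ty": -0.003,"tz": 0,"twist": 0,"claw": 1},{"tx": 0,"ty": -0.003,"tz": 0,"twist": 0,"claw": 1}]}}

```text
time_s: 10.5
tcp_pos: [0.5571, -0.1808, 0.0983]
ee_rot: [3.142, 0.0, -3.114]
force: [-0.5, 0.3, 0.0]
gripper_width: 0.247
```

```bash
python3 -c "
from h import *
delta([.557,-.181,.098],np.pi+.03)"
```

```text
t 10.5 pos [ 0.5571 -0.1808  0.0983] rot [ 3.1415e+00  2.0000e-04 -3.1143e+00] F [-0.47  0.28  0.04] w 0.247
delta [ 0.0001 -0.0002  0.0003] twist -0.0027123847295209558
```

Request:
{"fn": "send_rows", "kwargs": {"deltas": [{"tx": 0,"ty": 0,"tz": -0.005,"twist": 0,"claw": 1},{"tx": 0,"ty": 0,"tz": -0.015,"twist": 0,"claw": 1},{"tx": 0,"ty": 0,"tz": -0.035,"twist": 0,"claw": 1},{"tx": 0,"ty": 0,"tz": -0.06,"twist": 0,"claw": 1},{"tx": 0,"ty": 0,"tz": -0.085,"twist": 0,"claw": 1},{"tx": 0,"ty": 0,"tz": -0.11,"twist": 0,"claw": 1},{"tx": 0,"ty": 0,"tz": -0.125,"twist": 0,"claw": 1},{"tx": 0,"ty": 0,"tz": -0.13,"twist": 0,"claw": 1}]}}

```text
time_s: 11.5
tcp_pos: [0.5572, -0.181, 0.2293]
ee_rot: [-3.141, 0.001, -3.114]
force: [-0.3, 0.4, -0.7]
gripper_width: 0.254
```

```bash
python3 -c "
from h import *
delta([.5095,.1033,.228])
a=snap('scene','pics/s6.png')['frame'][:,:,::-1]
cv2.imwrite('pics/c10.png',cv2.resize(a[140:340,130:290],None,fx=3,fy=3,interpolation=cv2.INTER_CUBIC))
"
```

```text
t 11.5 pos [ 0.5572 -0.181   0.2293] rot [-3.1414e+00  1.4000e-03 -3.1145e+00] F [-0.27  0.41 -0.66] w 0.254
delta [0.0399 0.2855 0.0012] twist None
```

View pics/c10.png

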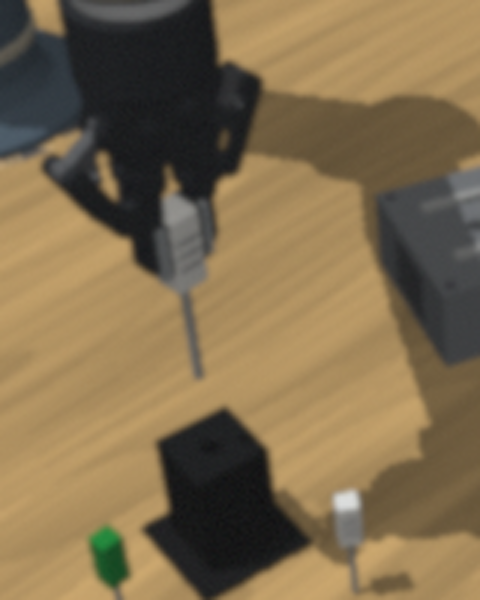

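The stylus is out of the stand and hangs from the jaws (tip at crop (200,376)). I'll carry it above the reset hole.

Request:
{"fn": "send_rows", "kwargs": {"deltas": [{"tx": 0.002,"ty": 0.015,"tz": 0,"twist": 0,"claw": 1},{"tx": 0.007,"ty": 0.05,"tz": 0,"twist": 0,"claw": 1},{"tx": 0.014,"ty": 0.1,"tz": 0,"twist": 0,"claw": 1},{"tx": 0.021,"ty": 0.15,"tz": 0,"twist": 0,"claw": 1},{"tx": 0.028,"ty": 0.2,"tz": 0,"twist": 0,"claw": 1},{"tx": 0.034,"ty": 0.24,"tz": 0,"twist": 0,"claw": 1},{"tx": 0.038,"ty": 0.27,"tz": 0,"twist": 0,"claw": 1},{"tx": 0.04,"ty": 0.285,"tz": 0,"twist": 0,"claw": 1}]}}

```text
time_s: 12.55
tcp_pos: [0.5077, 0.1055, 0.2274]
ee_rot: [3.141, -0.002, -3.111]
force: [-0.2, -0.2, -1.7]
gripper_width: 0.251
```

Request:
{"fn": "send_rows", "kwargs": {"deltas": [{"tx": 0,"ty": 0,"tz": 0,"twist": 0,"claw": 1},{"tx": 0,"ty": 0,"tz": 0.005,"twist": 0,"claw": 1},{"tx": 0,"ty": 0,"tz": 0.015,"twist": 0,"claw": 1},{"tx": 0,"ty": 0,"tz": 0.025,"twist": 0,"claw": 1},{"tx": 0,"ty": 0,"tz": 0.035,"twist": 0,"claw": 1},{"tx": 0,"ty": 0,"tz": 0.04,"twist": 0,"claw": 1},{"tx": 0,"ty": 0,"tz": 0.04,"twist": 0,"claw": 1},{"tx": 0,"ty": 0,"tz": 0.04,"twist": 0,"claw": 1}]}}

```text
time_s: 13.55
tcp_pos: [0.5095, 0.103, 0.1886]
ee_rot: [3.141, 0.001, -3.114]
force: [0.8, 0.3, -1.1]
gripper_width: 0.247
```

```bash
python3 -c "
from h import *
delta([.5095,.1033,.165])
S=snap('scene','pics/s7.png');a=S['frame'][:,:,::-1]
T=snap('top','pics/t7.png');b=T['frame'][:,:,::-1]
p=sense()['tcp_pos']; 
for dz in (.013,-.013,-.0883): print(dz,proj(S,p+[0,0,dz]))
print('hole',proj(S,[.5095,.1033,.07]))
cv2.imwrite('pics/c11.png',cv2.resize(a[130:260,230:350],None,fx=4.5,fy=4.5,interpolation=cv2.INTER_CUBIC))
cv2.imwrite('pics/c12.png',cv2.resize(b[230:350,240:380],None,fx=4,fy=4,interpolation=cv2.INTER_CUBIC))
"
```

```text
t 13.55 pos [0.5095 0.103  0.1886] rot [ 3.1413e+00  7.0000e-04 -3.1144e+00] F [ 0.83  0.3  -1.14] w 0.247
delta [0.     0.0003 0.0236] twist None
0.013 [287.61619466 163.19709759]
-0.013 [287.88075599 173.92928184]
-0.0883 [288.6072644  203.40079302]
hole [288.9694765 214.6069648]
```

View pics/c11.png

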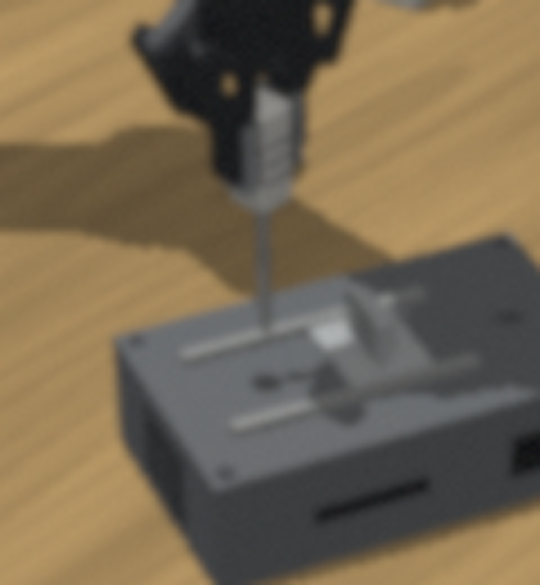

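View pics/c12.png

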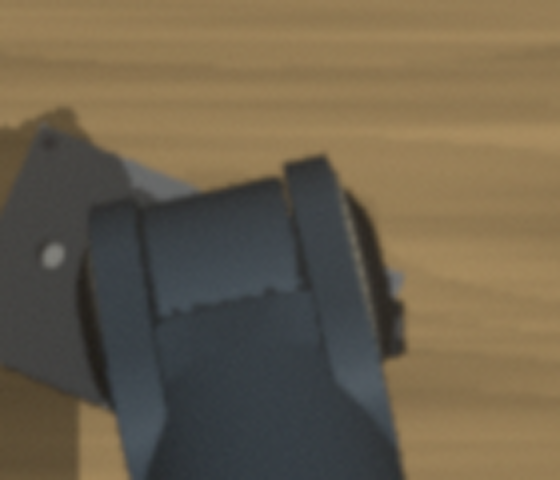

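Tip at scene (288.9,202.5), predicted (288.6,203.4), and the hole at (288.3,214.3), so it is lined up within about 2 mm. I'll descend to just above the mouth and look again.

Request:
{"fn": "send_rows", "kwargs": {"deltas": [{"tx": 0,"ty": 0,"tz": 0.004,"twist": 0,"claw": 1},{"tx": 0,"ty": 0,"tz": 0.008,"twist": 0,"claw": 1},{"tx": 0,"ty": 0,"tz": 0.013,"twist": 0,"claw": 1},{"tx": 0,"ty": 0,"tz": 0.018,"twist": 0,"claw": 1},{"tx": 0,"ty": 0,"tz": 0.022,"twist": 0,"claw": 1},{"tx": 0,"ty": 0,"tz": 0.024,"twist": 0,"claw": 1},{"tx": 0,"ty": 0,"tz": 0.024,"twist": 0,"claw": 1},{"tx": 0,"ty": 0,"tz": 0.024,"twist": 0,"claw": 1}]}}

```text
time_s: 14.65
tcp_pos: [0.5093, 0.103, 0.1644]
ee_rot: [3.141, 0.0, -3.114]
force: [-0.5, 0.1, -0.9]
gripper_width: 0.253
```

```bash
python3 -c "
from h import *
delta([.5095,.1033,.165])
S=snap('scene','pics/s8.png');a=S['frame'][:,:,::-1]
p=sense()['tcp_pos']; print(proj(S,p+[0,0,-.0883]))
cv2.imwrite('pics/c13.png',cv2.resize(a[175:235,255:325],None,fx=9,fy=9,interpolation=cv2.INTER_CUBIC))
"
```

```text
t 14.65 pos [0.5093 0.103  0.1644] rot [ 3.1414e+00  4.0000e-04 -3.1144e+00] F [-0.52  0.14 -0.92] w 0.253
delta [-0.0002  0.0003 -0.0006] twist None
[288.76257345 212.38167074]
```

View pics/c13.png

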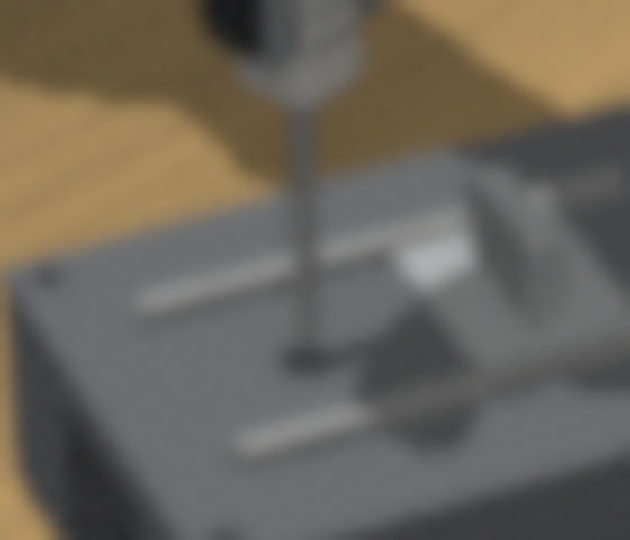

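Tip at crop (308,345), over the hole centre at (306,358) and about 6 mm above the mouth, which agrees. I'll enter the hole slowly.

Request:
{"fn": "send_rows", "kwargs": {"deltas": [{"tx": 0,"ty": 0,"tz": 0.002,"twist": 0,"claw": 1},{"tx": 0,"ty": 0,"tz": 0.004,"twist": 0,"claw": 1},{"tx": 0,"ty": 0,"tz": 0.006,"twist": 0,"claw": 1},{"tx": 0,"ty": 0,"tz": 0.008,"twist": 0,"claw": 1},{"tx": 0,"ty": 0,"tz": 0.01,"twist": 0,"claw": 1},{"tx": 0,"ty": 0,"tz": 0.012,"twist": 0,"claw": 1},{"tx": 0,"ty": 0,"tz": 0.012,"twist": 0,"claw": 1},{"tx": 0,"ty": 0,"tz": 0.012,"twist": 0,"claw": 1}]}}

```text
time_s: 15.7
tcp_pos: [0.5093, 0.103, 0.1523]
ee_rot: [3.141, 0.0, -3.114]
force: [-0.5, 0.1, -0.8]
gripper_width: 0.248
```

```bash
python3 -c "
from h import *
delta([.5095,.1033,.1303])
S=snap('scene','pics/s9.png');a=S['frame'][:,:,::-1]
cv2.imwrite('pics/c14.png',cv2.resize(a[175:235,255:325],None,fx=9,fy=9,interpolation=cv2.INTER_CUBIC))
"
```

```text
t 15.7 pos [0.5093 0.103  0.1523] rot [ 3.1415e+00  2.0000e-04 -3.1144e+00] F [-0.49  0.05 -0.81] w 0.248
delta [-0.0002  0.0003  0.022 ] twist None
```

View pics/c14.png

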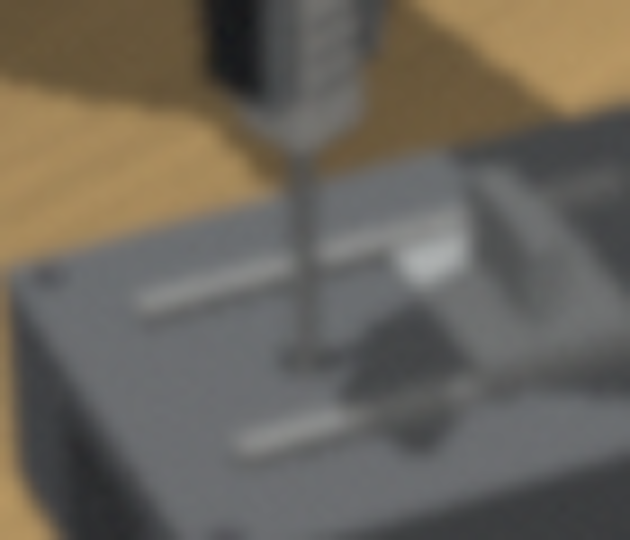

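The rod has entered the hole at (306,358) with no contact force. I continue down.

Request:
{"fn": "send_rows", "kwargs": {"deltas": [{"tx": 0,"ty": 0,"tz": 0.003,"twist": 0,"claw": 1},{"tx": 0,"ty": 0,"tz": 0.006,"twist": 0,"claw": 1},{"tx": 0,"ty": 0,"tz": 0.009,"twist": 0,"claw": 1},{"tx": 0,"ty": 0,"tz": 0.012,"twist": 0,"claw": 1},{"tx": 0,"ty": 0,"tz": 0.015,"twist": 0,"claw": 1},{"tx": 0,"ty": 0,"tz": 0.018,"twist": 0,"claw": 1},{"tx": 0,"ty": 0,"tz": 0.018,"twist": 0,"claw": 1},{"tx": 0,"ty": 0,"tz": 0.018,"twist": 0,"claw": 1}], "squeeze": 70}}

```text
time_s: 16.75
tcp_pos: [0.5092, 0.1029, 0.1343]
ee_rot: [3.141, 0.0, -3.114]
force: [-0.6, -0.2, -1.3]
gripper_width: 0.248
```

Request:
{"fn": "send_rows", "kwargs": {"deltas": [{"tx": 0,"ty": 0,"tz": 0.001,"twist": 0,"claw": 1},{"tx": 0,"ty": 0,"tz": 0.002,"twist": 0,"claw": 1},{"tx": 0,"ty": 0,"tz": 0.003,"twist": 0,"claw": 1},{"tx": 0,"ty": 0,"tz": 0.004,"twist": 0,"claw": 1},{"tx": 0,"ty": 0,"tz": 0.005,"twist": 0,"claw": 1},{"tx": 0,"ty": 0,"tz": 0.006,"twist": 0,"claw": 1},{"tx": 0,"ty": 0,"tz": 0.006,"twist": 0,"claw": 1},{"tx": 0,"ty": 0,"tz": 0.006,"twist": 0,"claw": 1}]}}

```text
time_s: 17.75
tcp_pos: [0.5093, 0.103, 0.1284]
ee_rot: [3.141, 0.0, -3.114]
force: [-0.8, -0.0, 4.9]
gripper_width: 0.249
```

Request:
{"fn": "send_rows", "kwargs": {"deltas": [{"tx": 0,"ty": 0,"tz": 0.001,"twist": 0,"claw": 1},{"tx": 0,"ty": 0,"tz": 0.001,"twist": 0,"claw": 1},{"tx": 0,"ty": 0,"tz": 0.002,"twist": 0,"claw": 1},{"tx": 0,"ty": 0,"tz": 0.002,"twist": 0,"claw": 1},{"tx": 0,"ty": 0,"tz": 0.003,"twist": 0,"claw": 1},{"tx": 0,"ty": 0,"tz": 0.003,"twist": 0,"claw": 1},{"tx": 0,"ty": 0,"tz": 0.003,"twist": 0,"claw": 1},{"tx": 0,"ty": 0,"tz": 0.003,"twist": 0,"claw": 1}]}}

```text
time_s: 18.75
tcp_pos: [0.5098, 0.103, 0.1271]
ee_rot: [3.141, 0.001, -3.114]
force: [-3.3, 0.1, 15.3]
gripper_width: 0.249
```

```bash
python3 -c "
from h import *
delta([.5095,.1033,.1243])
S=snap('scene','pics/s10.png');a=S['frame'][:,:,::-1]
cv2.imwrite('pics/c15.png',cv2.resize(a[155:235,255:325],None,fx=7,fy=7,interpolation=cv2.INTER_CUBIC))
p=sense()['tcp_pos']; print(proj(S,p+[0,0,-.0133]),proj(S,p+[0,0,.0387]),sense()['force'])
"
```

```text
t 18.75 pos [0.5098 0.103  0.1271] rot [ 3.1409e+00  1.1000e-03 -3.1145e+00] F [-3.3   0.07 15.25] w 0.249
delta [0.0003 0.0003 0.0028] twist None
[288.55359153 198.36504674] [288.05297806 177.97850937] [-2.72278847  0.06294199 15.63767169]
```

View pics/c15.png

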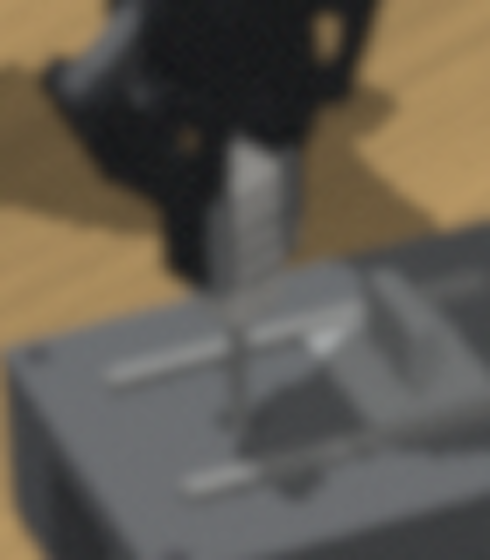

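The force rises stiffly at TCP z about 0.128, but I expected full travel at 0.124. I'll check whether the stylus slipped in the grip, by measuring the handle's image shift against the commanded shift.

Run:
```python
from h import *
P={'7':[.5095,.103,.1886],'8':[.5093,.103,.1644],'9':[.5093,.103,.1523],'10':[.5098,.103,.1271]}
im={}
for k in P:
    f=load(f'pics/s{k}.npz')['frame']; im[k]=cv2.resize(cv2.cvtColor(f,cv2.COLOR_RGB2GRAY),None,fx=8,fy=8,interpolation=cv2.INTER_CUBIC)
S=load('pics/s9.npz')
c=lambda k,dz:proj(S,np.array(P[k])+[0,0,dz])
for name,u0,u1,dz0,dz1 in(('handle',-3,7,.03,-.012),('finger',-11,-4,.03,-.01)):
  a=c('9',dz0);b=c('9',dz1)
  x0,x1,y0,y1=[int(8*v) for v in(a[0]+u0,a[0]+u1,a[1],b[1])]
  t=im['9'][y0:y1,x0:x1]
  for k in P:
    pr=c(k,0)-c('9',0)
    r=cv2.matchTemplate(im[k],t,cv2.TM_CCOEFF_NORMED)
    X,Y=int(x0+8*pr[0]),int(y0+8*pr[1]); m=32
    w=r[Y-m:Y+m,X-m:X+m]; _,v,_,l=cv2.minMaxLoc(w)
    print(name,k,'pred shift',pr.round(2),'obs-pred px',((l[0]-m)/8,(l[1]-m)/8),round(v,3))
```

```text
handle 7 pred shift [ -0.29 -14.66] obs-pred px (0.25, -0.375) 0.992
handle 8 pred shift [-0.12 -4.84] obs-pred px (0.125, -0.125) 0.997
handle 9 pred shift [0. 0.] obs-pred px (0.0, 0.0) 1.0
handle 10 pred shift [0.42 9.97] obs-pred px (0.125, 0.25) 0.989
finger 7 pred shift [ -0.29 -14.66] obs-pred px (0.0, -0.25) 0.987
finger 8 pred shift [-0.12 -4.84] obs-pred px (0.0, -0.125) 0.993
finger 9 pred shift [0. 0.] obs-pred px (0.0, 0.0) 1.0
finger 10 pred shift [0.42 9.97] obs-pred px (0.25, 0.375) 0.971
```

There was no slip. To tell the button's spring from a rigid obstacle, I'll back off a few mm and read the force.

Request:
{"fn": "send_rows", "kwargs": {"deltas": [{"tx": 0,"ty": 0,"tz": -0.001,"twist": 0,"claw": 1},{"tx": 0,"ty": 0,"tz": -0.002,"twist": 0,"claw": 1},{"tx": 0,"ty": 0,"tz": -0.003,"twist": 0,"claw": 1},{"tx": 0,"ty": 0,"tz": -0.004,"twist": 0,"claw": 1},{"tx": 0,"ty": 0,"tz": -0.005,"twist": 0,"claw": 1},{"tx": 0,"ty": 0,"tz": -0.005,"twist": 0,"claw": 1},{"tx": 0,"ty": 0,"tz": -0.005,"twist": 0,"claw": 1},{"tx": 0,"ty": 0,"tz": -0.005,"twist": 0,"claw": 1}]}}

```text
time_s: 19.8
tcp_pos: [0.5092, 0.103, 0.1302]
ee_rot: [3.142, 0.0, -3.114]
force: [-0.3, 0.2, 2.4]
gripper_width: 0.244
```

```bash
python3 -c "
from h import *
for i in range(4): print(sense()['force'],sense()['tcp_pos']); camera('scene')"
```

```text
[-0.29386117  0.17337711  2.42211711] [0.5092235  0.10296025 0.13023125]
[0.23403609 0.7044671  2.24988169] [0.50923288 0.10295599 0.13023576]
[-0.04145177  0.61673731  2.64428723] [0.50923773 0.10294284 0.1302586 ]
[ 0.20081939 -0.01587972  2.63042568] [0.50921475 0.10298683 0.13026564]
```

Request:
{"fn": "send_rows", "kwargs": {"deltas": [{"tx": 0,"ty": 0,"tz": -0.001,"twist": 0,"claw": 1},{"tx": 0,"ty": 0,"tz": -0.002,"twist": 0,"claw": 1},{"tx": 0,"ty": 0,"tz": -0.002,"twist": 0,"claw": 1},{"tx": 0,"ty": 0,"tz": -0.002,"twist": 0,"claw": 1},{"tx": 0,"ty": 0,"tz": -0.002,"twist": 0,"claw": 1},{"tx": 0,"ty": 0,"tz": -0.002,"twist": 0,"claw": 1},{"tx": 0,"ty": 0,"tz": -0.002,"twist": 0,"claw": 1},{"tx": 0,"ty": 0,"tz": -0.002,"twist": 0,"claw": 1}]}}

```text
time_s: 21.0
tcp_pos: [0.5092, 0.1029, 0.1323]
ee_rot: [3.141, -0.0, -3.114]
force: [0.7, -0.4, 1.0]
gripper_width: 0.247
```

```bash
python3 -c "
from h import *
for i in range(4): print(sense()['force'],sense()['tcp_pos']); camera('scene')"
```

```text
[ 0.74530353 -0.36790748  1.04318053] [0.50918362 0.10294607 0.13225817]
[-1.03616585 -0.15680797  2.09787928] [0.50917611 0.10294764 0.13226853]
[ 0.59382058 -1.25297196  1.25678715] [0.50918099 0.10295296 0.13225756]
[0.20676283 0.00323134 1.51712169] [0.50917753 0.10296107 0.13226325]
```

Request:
{"fn": "send_rows", "kwargs": {"deltas": [{"tx": 0,"ty": 0,"tz": 0.001,"twist": 0,"claw": 1},{"tx": 0,"ty": 0,"tz": 0.002,"twist": 0,"claw": 1},{"tx": 0,"ty": 0,"tz": 0.003,"twist": 0,"claw": 1},{"tx": 0,"ty": 0,"tz": 0.003,"twist": 0,"claw": 1},{"tx": 0,"ty": 0,"tz": 0.003,"twist": 0,"claw": 1},{"tx": 0,"ty": 0,"tz": 0.003,"twist": 0,"claw": 1},{"tx": 0,"ty": 0,"tz": 0.003,"twist": 0,"claw": 1},{"tx": 0,"ty": 0,"tz": 0.003,"twist": 0,"claw": 1}]}}

```text
time_s: 22.2
tcp_pos: [0.5092, 0.103, 0.1293]
ee_rot: [3.141, 0.0, -3.114]
force: [-0.5, 0.5, 3.3]
gripper_width: 0.248
```

```bash
python3 -c "
from h import *
for i in range(4): print(sense()['force'],sense()['tcp_pos']); camera('scene')"
```

```text
[-0.4569168   0.47333291  3.33876284] [0.50924775 0.10296759 0.12932824]
[-0.80467033  1.11655405  2.50359066] [0.5092391  0.10295809 0.12929886]
[-0.78207875 -0.50972811  3.43306006] [0.50922424 0.10297121 0.1293191 ]
[ 0.91925615 -0.00819565  4.03949936] [0.50922909 0.10292967 0.12928689]
```

The force changes by about 0.6 N/mm, which is the button's own spring, so the stiff stop was the button fully down. The z offset is about 4 mm. I press back to the stop and hold.

Request:
{"fn": "send_rows", "kwargs": {"deltas": [{"tx": 0,"ty": 0,"tz": 0.001,"twist": 0,"claw": 1},{"tx": 0,"ty": 0,"tz": 0.002,"twist": 0,"claw": 1},{"tx": 0,"ty": 0,"tz": 0.003,"twist": 0,"claw": 1},{"tx": 0,"ty": 0,"tz": 0.004,"twist": 0,"claw": 1},{"tx": 0,"ty": 0,"tz": 0.004,"twist": 0,"claw": 1},{"tx": 0,"ty": 0,"tz": 0.004,"twist": 0,"claw": 1},{"tx": 0,"ty": 0,"tz": 0.004,"twist": 0,"claw": 1},{"tx": 0,"ty": 0,"tz": 0.004,"twist": 0,"claw": 1}]}}

```text
time_s: 23.4
tcp_pos: [0.5097, 0.103, 0.1271]
ee_rot: [3.141, 0.001, -3.114]
force: [-3.8, -1.4, 16.2]
gripper_width: 0.247
```

```bash
python3 -c "
from h import *
for i in range(3): s=sense();print(s['force'],s['tcp_pos'],s['ee_rot'],s['gripper_width']); camera('scene')
S=snap('scene','pics/s11.png')"
```

```text
[-3.75321453 -1.36507796 16.23887461] [0.50970635 0.10301528 0.12709221] [ 3.14097009e+00  8.96316022e-04 -3.11444710e+00] 0.2469363983227978
[-2.4946543  -1.24944017 15.76139528] [0.5097002  0.10300072 0.12710714] [ 3.14095787e+00  9.10764306e-04 -3.11450044e+00] 0.2540015441764914
[-3.83463014 -0.91556936 15.95209991] [0.50971795 0.10298047 0.12710547] [ 3.14095674e+00  9.30112070e-04 -3.11456889e+00] 0.2470975981097136
```

View pics/s11.png

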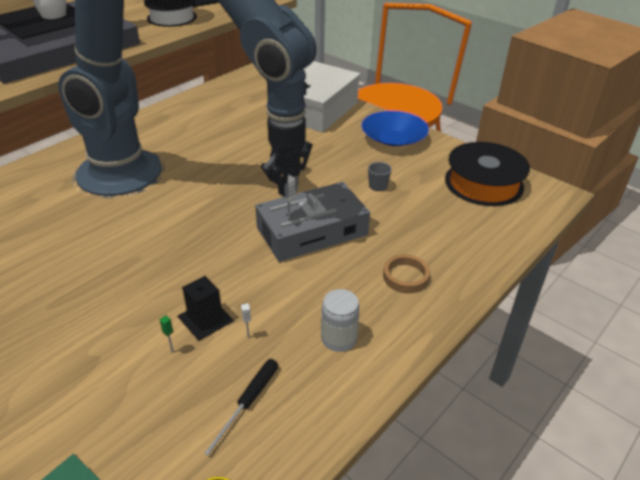

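The picture shows the rod in the reset hole at (290,208), the stand empty, and the can (340,320), tape (407,273), screwdriver (245,400) and cup (379,176) where they started. The press holds steady at about 16 N, so I'm handing in.

```bash
python3 -c "
from h import *
print(job_done()); print(sense()['time_s'])"
```

```text
the job is handed in; nothing more can be done
None
the job is handed in; nothing more can be done
```

The job is handed in: the shutter is open and the arm is still gripping the stylus upright, holding the reset button down. It took about 23.6 s of the 59 s.

**What I did:** I gripped the fin and slid the shutter about 48 mm to its stop. There, a further 4 mm of command moved it only 0.1 mm. I then took the larger white stylus out of the stand, lowered its rod through the reset hole and pressed the button.

**Last checks:**
- **Press:** it held at about 16 N. Backing off partway changed the force by about 0.6 N/mm, which matches the button's spring, and full depth ended at a stiff stop.
- **Grip:** image matching showed no slip of the stylus in the jaws. The handle opening was steady at about 21 mm and the tool was upright.
- **Surroundings:** in the last picture the can, tape roll, screwdriver and cup look unmoved by eye. The arm made no downward move over the cut-off hole.

**What disagreed:** the button's stop came about 3–4 mm higher than my geometry predicted. I trusted the spring slope and the hard stop over that figure. I also let the button partly up once for this test, then pressed it fully down again before handing in.

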